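Lock the grease cartridge into the bayonet mount

TASK

Fit the grease cartridge to the grease station: find the mount's two slots with the cartridge's lugs by light touch, push it down against the spring as far as it goes without forcing it, turn it a quarter turn clockwise seen from above, then let it spring up into its lock and let go. The slotted ring sits a little turned and a little high or low from one day to the next, so feel for it, and leave the bearings, the thin ring and the tin where they are.

Things in the scene. Friction and masses are not known exactly. Their poses are not given: they have to be found in the camera images.
- cartridge_fin (a point): Grasp point of the grease cartridge: in the middle of the upright grey fin on its top, 76 mm above its foot. z points up its axis, x along the fin. The fin is 42 mm long (x), 12 mm thick (y) and reaches from 52 to 90 mm above the foot. Below it: a white round body, 50 mm diameter, 28 to 52 mm above the foot. It starts standing upright on the table; 0.2 to 0.33 kg.
- cartridge: The cartridge; origin at the centre of its foot, axes as at the fin. Its lowest part is a steel shank, 28 mm diameter, 28 mm high. Two lugs stand out of the lowest 7 mm of the shank in line with the fin (+x and -x), each 30 degrees wide, chamfered below, 45 mm over the tips. Alike after a half turn. It must not be pressed on the station with more than 50 N.
- greaser: Grease station, bolted down: steel foot 124 (x) by 94 mm (y), grey block 88 mm square and 46 mm high, a steel bayonet ring standing out of its top, a pipe port at +y. Origin at table height on the ring's axis, z up. Two small ribs on the block, at +x and -x, show roughly where the ring's two slots are.
- ring_top (a point): Nominal centre of the bayonet ring's top face, 55 mm above the station's origin; axes as the station's. The true ring is up to 3 mm higher or lower and turned up to 0.5 rad either way (not reported). Ring: 63 mm outside, 32.6 mm hole, two opposite slots 43 degrees wide, nominally at +x and -x. Lugs pass if the fin is within 6 degrees of the true slots; else they stand on the ring's top.
- ring_floor (a point): Nominal hard floor for the foot, 22 mm below the ring's top (it shifts with the ring). The foot meets a sprung seat 9 mm below the ring's top: about 5 N there, 14 N at the floor. Only within 2 mm of the floor can the lugs turn, and only clockwise seen from above: under a bridge, then from 60 degrees under a pocket; end stop at 97. There the spring lifts the foot to 17 mm below the ring's top: locked.
- cone_a: Tapered roller bearing cone, 50 mm diameter, 18 mm high, beyond the work; origin at the centre of its underside. Leave it alone.
- cone_b: Tapered roller bearing cone, 50 mm diameter, 18 mm high, on the robot's side of the work; origin at the centre of its underside. Leave it alone.
- thin_ring: Thin steel bearing ring, 48 mm diameter, 12 mm high, at the left beyond the work; origin at the centre of its underside. Leave it alone.
- tin: Grease tin, 68 mm diameter, 71 mm high, at the far right of the work; origin at the centre of its underside. Leave it alone.
Things that resemble listed ones, but are neither listed nor needed, are in the scene too. What is shaped like the cartridge but brown or green is not meant.

How it is judged (in metres and radians):
On the way, in this order (a step that is already met when the one before it is completed fails the run):
1. the cartridge is lifted off the table (height (world z) of cartridge_fin above 0.1 m), for 0.1 s.
2. its lugs are pushed down through the slots against the spring (fin centre less than 116 mm above the station's underside, fin still within 0.7 rad of the pointer ribs) (z of cartridge_fin in the frame of greaser below 0.116 m and horizontal distance between cartridge_fin and greaser below 0.01 m and angle between the x axis of cartridge_fin and the x axis of greaser, either way round below 0.7 rad), for 0.05 s.
At the end, for the whole second after the job is handed in: The cartridge is let go, at rest and locked: held down by the ring (fin centre 109 to 118 mm above the station's underside), within 7 mm of the mount's axis, upright within 0.1 rad, its fin more than 0.9 rad away from the line of the pointer ribs (about a quarter turn) (z of cartridge_fin in the frame of greaser between 0.109 and 0.118 m and horizontal distance between cartridge_fin and greaser below 0.007 m and angle between the x axis of cartridge_fin and the x axis of greaser, either way round above 0.9 rad and angle between cartridge_fin's own z axis and vertical below 0.1 rad and linear speed of cartridge below 0.02 m/s); the robot touches nothing.
It fails at once if the cartridge is pressed against the station with more than 50 N (contact force between cartridge and greaser above 50 N).
It fails at once if the bearing cone beyond the work is moved by more than 25 mm (distance of cone_a from where it was at the start of the episode above 0.025 m).
It fails at once if the bearing cone nearest the robot is moved by more than 25 mm (distance of cone_b from where it was at the start of the episode above 0.025 m).
It fails at once if the thin ring is moved by more than 25 mm (distance of thin_ring from where it was at the start of the episode above 0.025 m).
It fails at once if the grease tin is moved by more than 25 mm (distance of tin from where it was at the start of the episode above 0.025 m).
It also fails if it takes over 72 s, if anything falls off the work surface, if the arm or the gripper's body presses on something with over 40 N, if the wrist force passes 120 N, or if a joint passes its speed limit or range.

ROBOT

A 6-joint arm with a two-finger parallel gripper is mounted at the origin on a cart in front of the work surface, level with it; the furniture and walls round the work are solid. World frame = base frame: x ahead of the robot, y to its left, z up, the work surface at z = 0. Lengths are in mm, angles in degrees, forces in N, time in s.
With the tool pointing down it reaches from about 350 to 850 mm from the base axis. Payload 8.1 kg.
Tool frame: the origin (TCP) lies at the very end of the fingers, on their centre line; the grasp point (between the pads) lies 19 mm behind it; z points along the fingers, y is the line along which they close (so a half turn about z gives the same grasp; the last joint's range is limited). The gripper opens to 85 mm and grips with 20 to 120 N. Pads are 22 mm wide; open, the fingers measure 114 mm over their backs; the gripper's body (76 mm by 85 mm) begins 54 mm behind the grasp point. The pads swing forward as they close: fully open they stand 13 mm farther back than shut.
Start: joints at [60.252, 7.471, 85.268, -0, 87.261, -4.893], TCP at [252.173, 544.439, 231.292] pointing down, gripper open.
Joint ranges: [-169.43, 169.43], [-51.17, 129.36], [1.28, 143.12], [-76.62, 256.62], [0, 156.53], [-152.29, 152.29]. Speed limits (degrees/s): [136.94, 136.94, 159.86, 180, 180, 180].

INTERFACE

Orientations are given as [roll, pitch, yaw] about the fixed x, y, z axes, in that order (R = Rz(yaw) Ry(pitch) Rx(roll)).
In Python, from bench import sense, eyes, job, models gives the robot as it stands. The module is installed in compiled form; this text tells all that it offers.
- The arm moves only by the tool apply_moves, never from a script. Its argument "rows" is a list of rows, each a list of 6 numbers: the shift along the tool's x, y, z in mm, then the turn, a rotation vector about the tool's x, y, z in rad. In form: [[dx, dy, dz, rx, ry, rz], ...]. A call has exactly 5 rows; each row shifts and turns the commanded pose from where the row before left it, along the tool's axes as they then stand; what a row does not reach is not made up. A row lasts 1/8 s, in which the tool goes at most 62.5 mm and 10.7 degrees, less where a joint would pass 70% of its speed; a pose out of reach is approached as far as the arm can. A call is refused whole if a number of a shift passes 62.5 or a number of a turn 0.188, either way. A call with a gripper value outside its range is refused whole. "fingers" is the finger opening in mm, from 0 to 85.4, set as the call begins (left out, the last holds). The fingers move at their own pace and stop on an object; "grip_force" is the grip in N (left out, the last holds). Time passes only in rows, so rows that do not move let the fingers close, or fill a call up. It gives the time, the measured TCP pose, the force, the opening and the grip force at its end, in the units of the state.
- sense(): the state, without advancing time (a new reading comes with each control period).
- eyes.snapshot(name): name is "side" or "top" or "wrist"; returns (picture, depth): 384x512x3 uint8, red, green, blue; 384x512 float32, mm along the optical axis (not along the pixel's ray), 0 where there is no reading.
- eyes.get_calibration(name): a dict with "intrinsics" (3x3 intrinsics, pixels), "R" (3x3) and "t" (3): a world point X has camera coordinates R X + t; the wrist camera has in their place "mount" (4x4, takes a point from camera to tool coordinates, whose origin is the TCP and whose axes are the flange's). Camera axes: x right, y down, z forward; pixel columns grow to the right and rows downward; lengths in mm; the calibration is good to about 2 mm. The wrist camera is an equidistant fisheye: a pixel r from the principal point sees the ray r / f radians off the axis. A picture is of the moment at which its call begins: read the wrist's pose just before it. get_calibration takes no time and is no camera call.
- job.hand_in(): hands the job in; it is judged then, once.
Trained networks look in the newest picture that a camera, given by its name, has taken for a name from the list of things; names that differ only in an ending like _2 or _b are one class to them, and where a whole thing is asked for, a point or a joint stands for the part that bears it (a point fixed in the world has none). Each returns a list of dicts, best first, with "confidence" (0 to 1); they miss things now and then, are a little off and sometimes report something else, mostly with a low value. They report only what shows in the picture. A call takes as long as a camera call. They do not tell look-alikes from the thing itself.
- models.boxes_of(name, camera): "xyz" ([x, y, z] in mm, in world coordinates, good to about 4 mm: the middle of the surface that is visible of it).
- models.cut_out(name, camera): "pixels" (384x512 bool, what is visible of it).
- models.place_of(name, camera): "xyz" ([x, y, z] in mm, in world coordinates, good to about 4 mm: a listed point, or the origin of a listed thing).
The state is a dict: "time": time; "joint_pos": joint angles; "qd": joint speeds; "joint_efforts": joint torques, N m; "tool_pos": TCP position; "tcp_rot": TCP orientation; "ft_force": force on the tool from outside, world axes, zero at the start; "wrist_torque": the same for the moment, N m; "finger_gap": finger opening in mm; "grip_force": force on a finger pad.
Only numpy, scipy, OpenCV 4.12 (cv2) and the standard library are available. Lean on these libraries where they do the work, as an engineer would, in place of code of your own. Each camera call takes 0.05 s, during which the arm holds its last target. There are 200 camera calls.

## Working session

There is one attempt and no reset: what is moved stays moved. The work goes in short steps, Python scripts to look and compute and a tool call to move; the robot and the scene stay as the last step left them, time stands still between calls to the robot, and variables do not carry over. Pictures are saved under pics/ and viewed, at most 10 in all, crops included, and the job is handed in when it is done.

Besides the shell and the picture viewer there is one more tool, called after "Emit:" by a JSON object that holds its "api" and its "payload", one argument or row to a line. apply_moves: Moves the arm, as the interface text tells. Its arguments: {"type":"object","properties":{"rows":{"type":"array"},"fingers":{"type":"number"},"grip_force":{"type":"number"}},"required":["rows"]}

```bash
mkdir -p pics
python3 - <<'E'
from bench import sense, eyes, models
import cv2,numpy as np
print(sense())
for c in("top","side"):
    p,d=eyes.snapshot(c); np.savez(f"{c}.npz",p=p,d=d); cv2.imwrite(f"pics/{c}0.png",p[:,:,::-1])
    K=eyes.get_calibration(c);print(c,K)
    for n in("cartridge","cartridge_fin","greaser","ring_top"):
        print(n,[(round(r["confidence"],2),np.round(r["xyz"])) for r in models.place_of(n,c)])
E
```

```text
{'time': 0.0, 'joint_pos': array([ 6.02526084e+01,  7.51480979e+00,  8.53316498e+01,  1.26720587e-03,
        8.72622175e+01, -4.89154551e+00]), 'qd': array([ 0.11405211, -0.02900308,  0.01738444,  0.04153702,  0.01582926,
        0.05167115]), 'joint_efforts': array([ 2.42564747e-04, -5.69376791e+01, -5.00563502e+01, -8.32860087e-05,
        1.47287466e-02, -3.82340517e-06]), 'tool_pos': array([251.87583403, 543.94311036, 230.22483639]), 'tcp_rot': array([-1.79891827e+02, -1.05279124e-02,  1.55144082e+02]), 'ft_force': array([-0.41172335,  0.63929082, -0.05277119]), 'wrist_torque': array([-0.01345259, -0.0125419 ,  0.02936373]), 'grip_force': 0.0, 'finger_gap': 85.21091950043781}
top {'intrinsics': array([[374.26917666,   0.        , 256.49302698],
       [  0.        , 374.26917666, 202.19386505],
       [  0.        ,   0.        ,   1.        ]]), 'R': array([[ 0.01303178, -0.9995774 ,  0.0259845 ],
       [-0.98192714, -0.0177    , -0.18842985],
       [ 0.18881015, -0.02305931, -0.98174284]]), 't': array([-118.06157447,  524.76934838, 1030.90349093])}
cartridge [(0.7, array([ 4
[... 487 characters left out ...]
908232, 194.1835569 ],
       [  0.        ,   0.        ,   1.        ]]), 'R': array([[-0.97609684, -0.21691359,  0.01354411],
       [-0.11746706,  0.47410909, -0.87259502],
       [ 0.18285634, -0.85332823, -0.48825659]]), 't': array([496.48795774, 168.22265425, 844.85773999])}
cartridge [(0.91, array([ 375., -158.,   -0.])), (0.77, array([ 575., -211.,   -2.])), (0.63, array([ 491., -235.,    0.])), (0.62, array([ 468., -141.,    3.]))]
cartridge_fin [(0.81, array([ 573., -213.,   75.])), (0.76, array([ 371., -151.,   75.])), (0.6, array([ 492., -236.,   78.])), (0.55, array([ 467., -146.,   78.]))]
greaser [(0.75, array([550., 145.,   1.]))]
ring_top [(0.57, array([550., 146.,  52.]))]
```

View pics/top0.png

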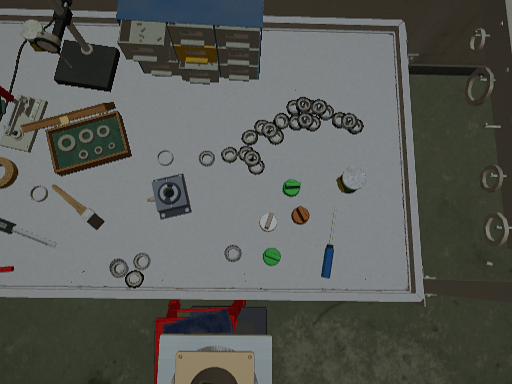

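View pics/side0.png

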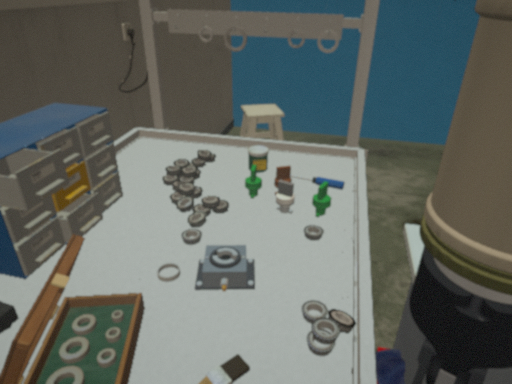

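The top view shows the candidates for the cartridge: white at (268,222), brown at (300,215), green at (291,187) and green at (272,257). I choose the white one, at about (467,-143). The station is at (170,195).

```bash
cat > h.py <<'E'
import numpy as np,cv2
from bench import eyes
def cloud(cam,d):
    K=eyes.get_calibration(cam); k=K["intrinsics"]
    v,u=np.indices(d.shape); z=d
    X=np.stack([(u-k[0,2])/k[0,0]*z,(v-k[1,2])/k[1,1]*z,z],-1)
    return (X-K["t"])@K["R"]
E
python3 - <<'E'
from h import *
for c in("top","side"):
    f=np.load(c+".npz");W=cloud(c,f["d"])
    def sel(x,y,r,z0,z1): 
        return W[(f["d"]>0)&(np.hypot(W[...,0]-x,W[...,1]-y)<r)&(W[...,2]>z0)&(W[...,2]<z1)]
    P=sel(467,-143,40,60,110); 
    print(c,"fin n",len(P),P.mean(0),P.max(0))
    r=cv2.minAreaRect(P[:,:2].astype(np.float32));print(r); print(np.round(P[:40]) if len(P)<40 else '')
    P=sel(550,147,75,35,50);r=cv2.minAreaRect(P[:,:2].astype(np.float32));print("block",r,len(P),P.mean(0))
    P=sel(550,147,75,51,65);r=cv2.minAreaRect(P[:,:2].astype(np.float32));print("ring",r,len(P),P.mean(0))
    P=sel(550,147,90,4,15);r=cv2.minAreaRect(P[:,:2].astype(np.float32));print("foot",r,len(P))
p=np.load("top.npz")["p"][:,:,::-1]
a=cv2.resize(p[170:220,145:195],(400,400),interpolation=cv2.INTER_CUBIC)
b=cv2.resize(p[197:247,243:293],(400,400),interpolation=cv2.INTER_CUBIC)
cv2.imwrite("pics/crop0.png",np.hstack([a,b]))
E
```

```text
top fin n 70 [ 467.53673186 -142.97554416   89.53148729] [ 489.17688861 -133.22218455   94.60898647]
((468.6877746582031, -143.47793579101562), (11.420802116394043, 40.7526741027832), 72.15689849853516)

block ((550.0691528320312, 144.909912109375), (88.90457916259766, 88.70645904541016), 14.184906959533691) 635 [548.59655947 143.73612434  45.61078224]
ring ((545.0560302734375, 146.70150756835938), (69.00299072265625, 83.17742919921875), 19.401681900024414) 190 [548.75569544 143.3139262   53.15756935]
foot ((550.2703247070312, 148.98880004882812), (157.08578491210938, 172.19833374023438), 46.89214324951172) 323
side fin n 178 [ 468.89852958 -137.83207639   77.06336711] [ 489.88138326 -128.3093268    90.44060891]
((469.8731689453125, -139.76805114746094), (13.539433479309082, 42.14958572387695), 73.48734283447266)

block ((550.5357666015625, 146.38668823242188), (86.9345474243164, 91.41920471191406), 14.626922607421875) 980 [547.27874752 156.70507346  44.40792206]
ring ((548.3878173828125, 146.34458923339844), (60.28123474121094, 61.261390686035156), 69.85826873779297) 230 [548.88667289 148.50502267  52.04567193]
foot ((549.6622924804688, 146.77496337890625), (123.62681579589844, 95.07852172851562), 14.620607376098633) 557
```

View pics/crop0.png

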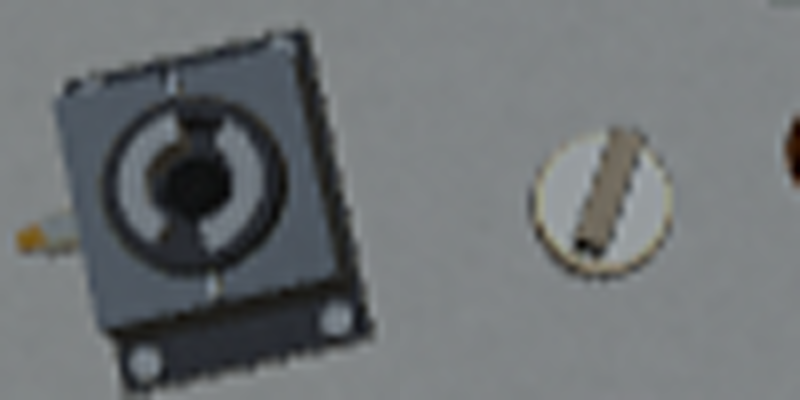

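The crop shows the white cartridge with its grey fin at about -18° (world), and the station with its ribs at about 14.5°. Its slots are turned to roughly -6°. I'll take a wrist-camera look over the station before grasping.

```bash
cat >> h.py <<'E'
from bench import sense
def plan(xyz,yaw,n,start=None):
    s=sense(); p0=np.array(start[:3] if start else s["tool_pos"]); y0=start[3] if start else s["tcp_rot"][2]
    dy=(yaw-y0+180)%360-180
    for i in range(n):
        psi=np.radians(y0+dy*i/n); d=(np.array(xyz)-p0)/n
        print([round(float(a),3) for a in (d[0]*np.cos(psi)+d[1]*np.sin(psi), d[0]*np.sin(psi)-d[1]*np.cos(psi), -d[2],0,0,-np.radians(dy/n))])
E
python3 - <<'E'
from h import *
print(np.round(eyes.get_calibration("wrist")["mount"],3).tolist(),eyes.get_calibration("wrist")["intrinsics"].tolist())
plan((520,165,230),165,10,start=(252,544,231,155.1))
E
```

```text
[[0.0, -0.966, -0.258, 63.858], [1.0, 0.0, 0.001, -0.299], [-0.001, -0.258, 0.966, -141.668], [0.0, 0.0, 0.0, 1.0]] [[297.3186396354542, 0.0, 247.34740307371965], [0.0, 297.3186396354542, 190.36040063263616], [0.0, 0.0, 1.0]]
[-40.266, -23.093, 0.1, 0.0, 0.0, -0.017]
[-39.861, -23.785, 0.1, 0.0, 0.0, -0.017]
[-39.444, -24.471, 0.1, 0.0, 0.0, -0.017]
[-39.015, -25.148, 0.1, 0.0, 0.0, -0.017]
[-38.575, -25.819, 0.1, 0.0, 0.0, -0.017]
[-38.123, -26.481, 0.1, 0.0, 0.0, -0.017]
[-37.66, -27.136, 0.1, 0.0, 0.0, -0.017]
[-37.186, -27.783, 0.1, 0.0, 0.0, -0.017]
[-36.7, -28.421, 0.1, 0.0, 0.0, -0.017]
[-36.203, -29.051, 0.1, 0.0, 0.0, -0.017]
```

Emit:
{"api": "apply_moves", "payload": {
  "rows": [
    [-40.3, -23.1, 0, 0, 0, -0.017],
    [-39.9, -23.8, 0, 0, 0, -0.017],
    [-39.4, -24.5, 0, 0, 0, -0.017],
    [-39, -25.1, 0, 0, 0, -0.017],
    [-38.6, -25.8, 0, 0, 0, -0.017]
  ]
}}

```text
time: 1.12
tool_pos: [387.0, 353.7, 231.5]
tcp_rot: [180.0, 0.0, 160.1]
ft_force: [1.1, 1.2, 0.5]
finger_gap: 85.2
grip_force: 0.0
```

Emit:
{"api": "apply_moves", "payload": {
  "rows": [
    [-38.1, -26.5, 0, 0, 0, -0.017],
    [-37.7, -27.1, 0, 0, 0, -0.017],
    [-37.2, -27.8, 0, 0, 0, -0.017],
    [-36.7, -28.4, 0, 0, 0, -0.017],
    [-36.2, -29.1, 0, 0, 0, -0.017]
  ]
}}

```text
time: 1.75
tool_pos: [520.9, 163.9, 231.5]
tcp_rot: [180.0, 0.0, 164.9]
ft_force: [0.3, 0.7, 0.1]
finger_gap: 85.2
grip_force: 0.0
```

Emit:
{"api": "apply_moves", "payload": {
  "rows": [
    [0, 0, 0, 0, 0, 0],
    [0, 0, 0, 0, 0, 0],
    [0, 0, 0, 0, 0, 0],
    [0, 0, 0, 0, 0, 0],
    [0, 0, 0, 0, 0, 0]
  ]
}}

```text
time: 2.38
tool_pos: [519.8, 165.9, 231.4]
tcp_rot: [180.0, 0.0, 164.9]
ft_force: [1.1, 0.9, 0.1]
finger_gap: 85.1
grip_force: 0.0
```

```bash
cat >> h.py <<'E'
def topdown(p,pose,c,z,half=60,s=4):
    "world-plane picture at height z; columns = -y, rows = -x"
    from scipy.spatial.transform import Rotation as Ro
    C=eyes.get_calibration("wrist"); k=C["intrinsics"];M=C["mount"]
    T=np.eye(4);T[:3,:3]=Ro.from_euler("xyz",pose[3:],degrees=True).as_matrix();T[:3,3]=pose[:3]
    T=np.linalg.inv(T@M); n=2*half*s; r,q=np.indices((n,n))
    W=np.stack([c[0]+half-r/s,c[1]+half-q/s,np.full(r.shape,float(z))],-1)@T[:3,:3].T+T[:3,3]
    rho=np.hypot(W[...,0],W[...,1]);th=np.arctan2(rho,W[...,2])/rho*k[0,0]
    return cv2.remap(p,(k[0,2]+th*W[...,0]).astype(np.float32),(k[1,2]+th*W[...,1]).astype(np.float32),cv2.INTER_CUBIC)
E
python3 - <<'E'
from h import *
from bench import models
s=sense();p,d=eyes.snapshot("wrist");np.savez("w1.npz",p=p,d=d,pose=np.r_[s["tool_pos"],s["tcp_rot"]])
for n in("ring_top","greaser"): print(n,[(round(r["confidence"],2),np.round(r["xyz"])) for r in models.place_of(n,"wrist")])
pose=np.r_[s["tool_pos"],s["tcp_rot"]]
a=topdown(p,pose,(549,146.5),54,half=50);b=topdown(p,pose,(549,146.5),46,half=50)
cv2.imwrite("pics/w1.png",np.hstack([a,b])[:,:,::-1])
E
```

```text
ring_top [(0.65, array([552., 145.,  55.]))]
greaser [(0.93, array([548., 145.,  -1.]))]
```

View pics/w1.png

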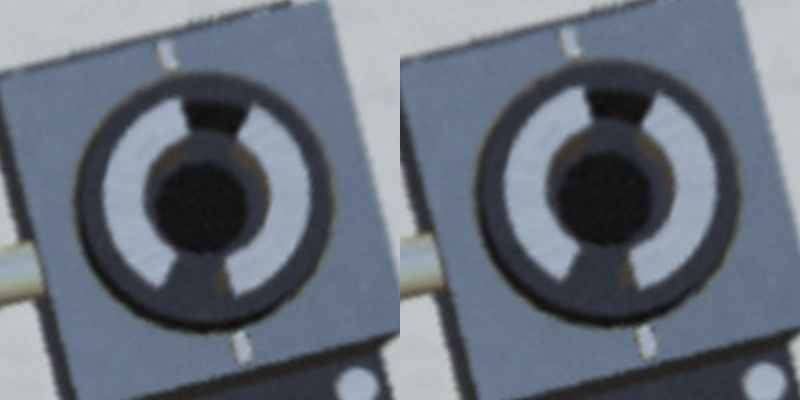

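Run:
```python
from h import *
plan((455,-141.5,170),162,10,start=(520,165,231,165))
```

```text
[-1.654, -31.288, 6.1, 0.0, 0.0, 0.005]
[-1.818, -31.279, 6.1, 0.0, 0.0, 0.005]
[-1.982, -31.269, 6.1, 0.0, 0.0, 0.005]
[-2.146, -31.258, 6.1, 0.0, 0.0, 0.005]
[-2.309, -31.246, 6.1, 0.0, 0.0, 0.005]
[-2.473, -31.234, 6.1, 0.0, 0.0, 0.005]
[-2.636, -31.221, 6.1, 0.0, 0.0, 0.005]
[-2.8, -31.206, 6.1, 0.0, 0.0, 0.005]
[-2.963, -31.191, 6.1, 0.0, 0.0, 0.005]
[-3.126, -31.175, 6.1, 0.0, 0.0, 0.005]
```

Emit:
{"api": "apply_moves", "payload": {
  "rows": [
    [-1.7, -31.3, 6.1, 0, 0, 0.005],
    [-1.8, -31.3, 6.1, 0, 0, 0.005],
    [-2, -31.3, 6.1, 0, 0, 0.005],
    [-2.1, -31.3, 6.1, 0, 0, 0.005],
    [-2.3, -31.2, 6.1, 0, 0, 0.005]
  ]
}}

```text
time: 3.15
tool_pos: [487.0, 11.1, 200.7]
tcp_rot: [180.0, 0.0, 163.4]
ft_force: [0.4, -0.6, -0.1]
finger_gap: 85.5
grip_force: 0.0
```

Emit:
{"api": "apply_moves", "payload": {
  "rows": [
    [-2.5, -31.2, 6.1, 0, 0, 0.005],
    [-2.6, -31.2, 6.1, 0, 0, 0.005],
    [-2.8, -31.2, 6.1, 0, 0, 0.005],
    [-3, -31.2, 6.1, 0, 0, 0.005],
    [-3.1, -31.2, 6.1, 0, 0, 0.005]
  ]
}}

```text
time: 3.78
tool_pos: [454.5, -142.2, 170.3]
tcp_rot: [-180.0, 0.0, 162.0]
ft_force: [0.6, -0.1, -0.2]
finger_gap: 85.6
grip_force: 0.0
```

Emit:
{"api": "apply_moves", "payload": {
  "rows": [
    [0, 0, 0, 0, 0, 0],
    [0, 0, 0, 0, 0, 0],
    [0, 0, 0, 0, 0, 0],
    [0, 0, 0, 0, 0, 0],
    [0, 0, 0, 0, 0, 0]
  ],
  "fingers": 50
}}

```text
time: 4.4
tool_pos: [454.9, -140.8, 170.4]
tcp_rot: [-180.0, 0.0, 162.1]
ft_force: [0.1, -1.0, -0.7]
finger_gap: 49.7
grip_force: 0.0
```

Run:
```python
from h import *
from bench import models
s=sense();p,d=eyes.snapshot("wrist");pose=np.r_[s["tool_pos"],s["tcp_rot"]];np.savez("w2.npz",p=p,d=d,pose=pose);print(pose)
for n in("cartridge_fin","cartridge"): print(n,[(round(r["confidence"],2),np.round(r["xyz"])) for r in models.place_of(n,"wrist")])
a=topdown(p,pose,(468,-142),90,half=50);b=topdown(p,pose,(468,-142),52,half=50)
cv2.imwrite("pics/w2.png",np.hstack([a,b])[:,:,::-1])
```

```text
[ 4.54940261e+02 -1.40781590e+02  1.70407868e+02 -1.79998912e+02
  1.15417196e-02  1.62068790e+02]
cartridge_fin [(0.76, array([ 469., -142.,   76.])), (0.72, array([ 370., -152.,   76.])), (0.7, array([ 574., -212.,   79.])), (0.63, array([ 488., -237.,   77.]))]
cartridge [(0.95, array([ 467., -140.,    0.])), (0.82, array([ 487., -233.,    1.])), (0.75, array([ 370., -154.,   -2.])), (0.63, array([ 574., -210.,   -2.]))]
```

View pics/w2.png

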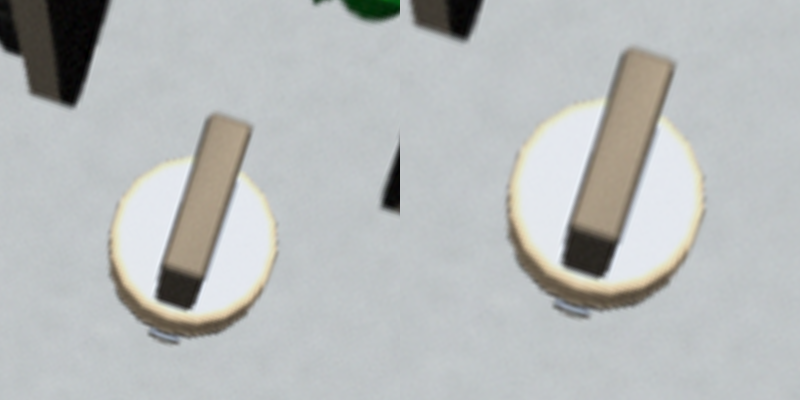

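The wrist view shows the fin top centred at (207,196), which is world (469,-143.6) at yaw -17.4°. The white body is concentric with it, so this is the right cartridge.

Run:
```python
from h import *
plan((469,-143.6,58),162.6,10,start=(455,-141,170.4,162.07))
```

```text
[-1.412, 0.184, 11.24, 0.0, 0.0, -0.001]
[-1.412, 0.182, 11.24, 0.0, 0.0, -0.001]
[-1.412, 0.181, 11.24, 0.0, 0.0, -0.001]
[-1.413, 0.18, 11.24, 0.0, 0.0, -0.001]
[-1.413, 0.178, 11.24, 0.0, 0.0, -0.001]
[-1.413, 0.177, 11.24, 0.0, 0.0, -0.001]
[-1.413, 0.176, 11.24, 0.0, 0.0, -0.001]
[-1.413, 0.174, 11.24, 0.0, 0.0, -0.001]
[-1.413, 0.173, 11.24, 0.0, 0.0, -0.001]
[-1.414, 0.172, 11.24, 0.0, 0.0, -0.001]
```

Emit:
{"api": "apply_moves", "payload": {
  "rows": [
    [-2.8, 0.4, 11.2, 0, 0, -0.001],
    [-2.8, 0.4, 11.2, 0, 0, -0.001],
    [-2.8, 0.4, 11.2, 0, 0, -0.001],
    [-2.8, 0.4, 11.2, 0, 0, -0.001],
    [-2.8, 0.2, 11.2, 0, 0, -0.001]
  ]
}}

```text
time: 5.18
tool_pos: [468.7, -143.8, 113.3]
tcp_rot: [180.0, -0.0, 162.3]
ft_force: [0.2, -0.3, 0.9]
finger_gap: 49.9
grip_force: 0.0
```

Emit:
{"api": "apply_moves", "payload": {
  "rows": [
    [0, 0, 12, 0, 0, -0.001],
    [0, 0, 12, 0, 0, -0.001],
    [0, 0, 12, 0, 0, -0.001],
    [0, 0, 11, 0, 0, -0.001],
    [0, 0, 9, 0, 0, -0.001]
  ]
}}

```text
time: 5.8
tool_pos: [468.5, -143.7, 57.5]
tcp_rot: [180.0, -0.0, 162.6]
ft_force: [-0.6, -0.1, 0.9]
finger_gap: 50.1
grip_force: 0.0
```

Emit:
{"api": "apply_moves", "payload": {
  "rows": [
    [0, 0, 0, 0, 0, 0],
    [0, 0, 0, 0, 0, 0],
    [0, 0, 0, 0, 0, 0],
    [0, 0, 0, 0, 0, 0],
    [0, 0, 0, 0, 0, 0]
  ],
  "fingers": 0,
  "grip_force": 70
}}

```text
time: 6.42
tool_pos: [469.1, -143.9, 58.8]
tcp_rot: [-180.0, 0.1, 162.6]
ft_force: [0.5, -0.6, 3.4]
finger_gap: 11.3
grip_force: 68.6
```

Emit:
{"api": "apply_moves", "payload": {
  "rows": [
    [0, 0, 0, 0, 0, 0],
    [0, 0, 0, 0, 0, 0],
    [0, 0, 0, 0, 0, 0],
    [0, 0, 0, 0, 0, 0],
    [0, 0, 0, 0, 0, 0]
  ]
}}

```text
time: 7.05
tool_pos: [469.1, -144.0, 58.8]
tcp_rot: [-180.0, 0.1, 162.6]
ft_force: [-0.9, 1.1, 6.5]
finger_gap: 11.2
grip_force: 68.9
```

Run:
```python
from h import *
plan((549.8,145.0,160),173.5,10,start=(469,-144,158,162.6))
```

```text
[0.932, 29.994, -0.2, 0.0, 0.0, -0.019]
[0.361, 30.006, -0.2, 0.0, 0.0, -0.019]
[-0.21, 30.008, -0.2, 0.0, 0.0, -0.019]
[-0.78, 29.998, -0.2, 0.0, 0.0, -0.019]
[-1.351, 29.978, -0.2, 0.0, 0.0, -0.019]
[-1.921, 29.947, -0.2, 0.0, 0.0, -0.019]
[-2.49, 29.905, -0.2, 0.0, 0.0, -0.019]
[-3.059, 29.852, -0.2, 0.0, 0.0, -0.019]
[-3.626, 29.788, -0.2, 0.0, 0.0, -0.019]
[-4.192, 29.714, -0.2, 0.0, 0.0, -0.019]
```

Emit:
{"api": "apply_moves", "payload": {
  "rows": [
    [0, 0, -10, 0, 0, 0],
    [0, 0, -20, 0, 0, 0],
    [0, 0, -25, 0, 0, 0],
    [0, 0, -25, 0, 0, 0],
    [0, 0, -20, 0, 0, 0]
  ]
}}

```text
time: 7.68
tool_pos: [468.3, -143.6, 159.2]
tcp_rot: [180.0, -0.0, 162.6]
ft_force: [0.4, 0.1, -2.9]
finger_gap: 11.2
grip_force: 68.1
```

Emit:
{"api": "apply_moves", "payload": {
  "rows": [
    [0, 0, 0, 0, 0, 0],
    [0, 0, 0, 0, 0, 0],
    [0, 0, 0, 0, 0, 0],
    [0, 0, 0, 0, 0, 0],
    [0, 0, 0, 0, 0, 0]
  ]
}}

```text
time: 8.3
tool_pos: [468.4, -143.7, 157.8]
tcp_rot: [180.0, -0.0, 162.6]
ft_force: [-0.6, 0.5, -2.2]
finger_gap: 10.9
grip_force: 68.2
```

Emit:
{"api": "apply_moves", "payload": {
  "rows": [
    [1, 30, 0, 0, 0, -0.019],
    [0.4, 30, 0, 0, 0, -0.019],
    [-0.2, 30, 0, 0, 0, -0.019],
    [-0.8, 30, 0, 0, 0, -0.019],
    [-1.3, 30, 0, 0, 0, -0.019]
  ]
}}

```text
time: 8.93
tool_pos: [509.1, 1.7, 158.2]
tcp_rot: [-180.0, -0.0, 168.1]
ft_force: [0.9, -1.5, -2.5]
finger_gap: 11.1
grip_force: 68.5
```

Emit:
{"api": "apply_moves", "payload": {
  "rows": [
    [-1.9, 30, 0, 0, 0, -0.019],
    [-2.5, 30, 0, 0, 0, -0.019],
    [-3.1, 29.9, 0, 0, 0, -0.019],
    [-3.6, 29.8, 0, 0, 0, -0.019],
    [-4.2, 29.7, 0, 0, 0, -0.019]
  ]
}}

```text
time: 9.55
tool_pos: [549.6, 146.4, 158.1]
tcp_rot: [-180.0, -0.0, 173.5]
ft_force: [1.5, -0.5, -2.7]
finger_gap: 11.1
grip_force: 68.5
```

Emit:
{"api": "apply_moves", "payload": {
  "rows": [
    [0, 0, 6, 0, 0, 0],
    [0, 0, 6, 0, 0, 0],
    [0, 0, 6, 0, 0, 0],
    [0, 0, 6, 0, 0, 0],
    [0, 0, 6, 0, 0, 0]
  ]
}}

```text
time: 10.18
tool_pos: [549.4, 145.0, 127.9]
tcp_rot: [-180.0, -0.0, 173.4]
ft_force: [0.3, 0.5, -2.6]
finger_gap: 10.9
grip_force: 68.8
```

Run:
```python
from h import *
from bench import models
s=sense();p,d=eyes.snapshot("wrist");pose=np.r_[s["tool_pos"],s["tcp_rot"]];np.savez("w3.npz",p=p,d=d,pose=pose);print(pose,s["ft_force"])
a=p
q,d=eyes.snapshot("side")
b=cv2.resize(q[170:320,150:300],(384,384),interpolation=cv2.INTER_CUBIC)
cv2.imwrite("pics/w3.png",cv2.resize(np.hstack([a,b])[:,:,::-1],(800,343)))
```

```text
[ 5.49360587e+02  1.45010777e+02  1.27872114e+02 -1.79997827e+02
 -3.46558224e-03  1.73438068e+02] [ 0.3118276   0.52777959 -2.57853142]
```

View pics/w3.png

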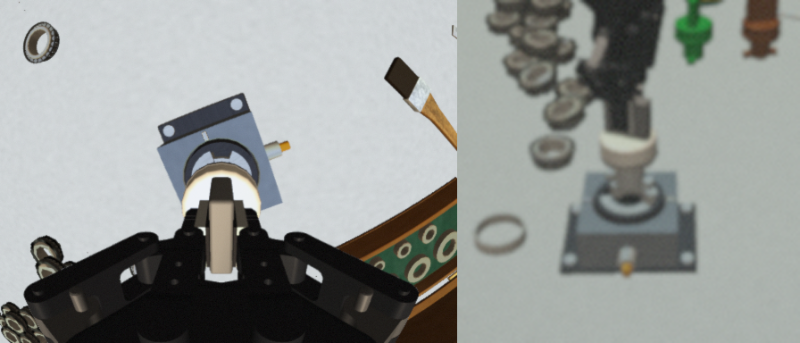

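The cartridge hangs upright over the ring, with its lugs about 14 mm above it. I'll lower it gently.

Emit:
{"api": "apply_moves", "payload": {
  "rows": [
    [0, 0, 2.5, 0, 0, 0],
    [0, 0, 2.5, 0, 0, 0],
    [0, 0, 1.5, 0, 0, 0],
    [0, 0, 1, 0, 0, 0],
    [0, 0, 1, 0, 0, 0]
  ]
}}

```text
time: 10.9
tool_pos: [549.5, 145.5, 119.8]
tcp_rot: [180.0, 0.0, 173.5]
ft_force: [0.1, -0.9, -2.1]
finger_gap: 11.1
grip_force: 68.8
```

Emit:
{"api": "apply_moves", "payload": {
  "rows": [
    [0, 0, 1, 0, 0, 0],
    [0, 0, 1, 0, 0, 0],
    [0, 0, 0.7, 0, 0, 0],
    [0, 0, 0.7, 0, 0, 0],
    [0, 0, 0.6, 0, 0, 0]
  ]
}}

```text
time: 11.52
tool_pos: [549.4, 145.5, 115.8]
tcp_rot: [180.0, -0.0, 173.5]
ft_force: [-0.9, -0.6, -2.9]
finger_gap: 11.1
grip_force: 68.8
```

Emit:
{"api": "apply_moves", "payload": {
  "rows": [
    [0, 0, 0.6, 0, 0, 0],
    [0, 0, 0.6, 0, 0, 0],
    [0, 0, 0.6, 0, 0, 0],
    [0, 0, 0.6, 0, 0, 0],
    [0, 0, 0.6, 0, 0, 0]
  ]
}}

```text
time: 12.15
tool_pos: [549.4, 145.5, 112.8]
tcp_rot: [180.0, 0.0, 173.5]
ft_force: [-0.2, -0.4, -1.9]
finger_gap: 11.0
grip_force: 68.8
```

Emit:
{"api": "apply_moves", "payload": {
  "rows": [
    [0, 0, 0.6, 0, 0, 0],
    [0, 0, 0.6, 0, 0, 0],
    [0, 0, 0.6, 0, 0, 0],
    [0, 0, 0.6, 0, 0, 0],
    [0, 0, 0.6, 0, 0, 0]
  ]
}}

```text
time: 12.78
tool_pos: [549.4, 145.5, 109.8]
tcp_rot: [-180.0, 0.0, 173.5]
ft_force: [-0.6, 0.1, -3.3]
finger_gap: 11.1
grip_force: 68.8
```

Emit:
{"api": "apply_moves", "payload": {
  "rows": [
    [0, 0, 0.5, 0, 0, 0],
    [0, 0, 0.5, 0, 0, 0],
    [0, 0, 0.5, 0, 0, 0],
    [0, 0, 0.5, 0, 0, 0],
    [0, 0, 0, 0, 0, 0]
  ]
}}

```text
time: 13.4
tool_pos: [549.4, 145.4, 107.7]
tcp_rot: [-180.0, -0.0, 173.5]
ft_force: [0.5, -0.1, -2.9]
finger_gap: 11.0
grip_force: 68.8
```

Emit:
{"api": "apply_moves", "payload": {
  "rows": [
    [0, 0, 0.6, 0, 0, 0],
    [0, 0, 0.6, 0, 0, 0],
    [0, 0, 0.6, 0, 0, 0],
    [0, 0, 0.6, 0, 0, 0],
    [0, 0, 0.6, 0, 0, 0]
  ]
}}

```text
time: 14.02
tool_pos: [549.4, 145.5, 104.7]
tcp_rot: [180.0, 0.0, 173.5]
ft_force: [0.3, -1.0, -2.3]
finger_gap: 10.9
grip_force: 68.8
```

Emit:
{"api": "apply_moves", "payload": {
  "rows": [
    [0, 0, 0.6, 0, 0, 0],
    [0, 0, 0.6, 0, 0, 0],
    [0, 0, 0.6, 0, 0, 0],
    [0, 0, 0.6, 0, 0, 0],
    [0, 0, 0.6, 0, 0, 0]
  ]
}}

```text
time: 14.65
tool_pos: [549.6, 145.5, 102.3]
tcp_rot: [180.0, 0.0, 173.5]
ft_force: [-2.2, -0.0, 2.4]
finger_gap: 11.1
grip_force: 69.5
```

Emit:
{"api": "apply_moves", "payload": {
  "rows": [
    [0, 0, 0.6, 0, 0, 0],
    [0, 0, 0.6, 0, 0, 0],
    [0, 0, 0.6, 0, 0, 0],
    [0, 0, 0.6, 0, 0, 0],
    [0, 0, 0.6, 0, 0, 0]
  ]
}}

```text
time: 15.28
tool_pos: [549.6, 145.5, 99.0]
tcp_rot: [180.0, 0.0, 173.5]
ft_force: [-1.6, -0.1, 4.2]
finger_gap: 11.2
grip_force: 69.8
```

The foot is on the spring seat, met at TCP about 103, so the floor should be near 90.

Emit:
{"api": "apply_moves", "payload": {
  "rows": [
    [0, 0, 0.6, 0, 0, 0],
    [0, 0, 0.6, 0, 0, 0],
    [0, 0, 0.6, 0, 0, 0],
    [0, 0, 0.6, 0, 0, 0],
    [0, 0, 0.6, 0, 0, 0]
  ]
}}

```text
time: 15.9
tool_pos: [549.6, 145.5, 96.1]
tcp_rot: [180.0, 0.0, 173.5]
ft_force: [-2.4, -0.3, 5.1]
finger_gap: 10.8
grip_force: 70.2
```

Emit:
{"api": "apply_moves", "payload": {
  "rows": [
    [0, 0, 0.6, 0, 0, 0],
    [0, 0, 0.6, 0, 0, 0],
    [0, 0, 0.6, 0, 0, 0],
    [0, 0, 0.6, 0, 0, 0],
    [0, 0, 0.6, 0, 0, 0]
  ]
}}

```text
time: 16.52
tool_pos: [549.7, 145.5, 93.4]
tcp_rot: [180.0, 0.0, 173.5]
ft_force: [-3.6, -1.2, 8.1]
finger_gap: 11.2
grip_force: 70.5
```

Emit:
{"api": "apply_moves", "payload": {
  "rows": [
    [0, 0, 0.5, 0, 0, 0],
    [0, 0, 0.5, 0, 0, 0],
    [0, 0, 0.3, 0, 0, 0],
    [0, 0, 0.2, 0, 0, 0],
    [0, 0, 0, 0, 0, 0]
  ]
}}

```text
time: 17.15
tool_pos: [549.7, 145.5, 92.1]
tcp_rot: [180.0, 0.0, 173.5]
ft_force: [-3.3, -0.2, 8.9]
finger_gap: 10.9
grip_force: 70.6
```

Emit:
{"api": "apply_moves", "payload": {
  "rows": [
    [0.4, 0, 0.4, 0, 0, 0],
    [0.4, 0, 0.4, 0, 0, 0],
    [0, 0, 0.3, 0, 0, 0],
    [0, 0, 0.2, 0, 0, 0],
    [0, 0, 0, 0, 0, 0]
  ]
}}

```text
time: 17.77
tool_pos: [549.5, 145.6, 91.1]
tcp_rot: [180.0, 0.1, 173.5]
ft_force: [-2.7, -0.5, 9.7]
finger_gap: 11.1
grip_force: 70.7
```

Emit:
{"api": "apply_moves", "payload": {
  "rows": [
    [0, 0, 0.3, 0, 0, 0],
    [0, 0, 0.3, 0, 0, 0],
    [0, 0, 0.3, 0, 0, 0],
    [0, 0, 0, 0, 0, 0],
    [0, 0, 0, 0, 0, 0]
  ]
}}

```text
time: 18.4
tool_pos: [549.5, 145.6, 90.4]
tcp_rot: [180.0, 0.1, 173.5]
ft_force: [-3.0, -0.5, 10.9]
finger_gap: 11.0
grip_force: 70.8
```

Emit:
{"api": "apply_moves", "payload": {
  "rows": [
    [0, 0, 0.3, 0, 0, 0],
    [0, 0, 0.3, 0, 0, 0],
    [0, 0, 0.2, 0, 0, 0],
    [0, 0, 0, 0, 0, 0],
    [0, 0, 0, 0, 0, 0]
  ]
}}

```text
time: 19.02
tool_pos: [549.6, 145.6, 89.6]
tcp_rot: [180.0, 0.1, 173.5]
ft_force: [-2.3, -0.4, 12.1]
finger_gap: 11.1
grip_force: 70.9
```

Emit:
{"api": "apply_moves", "payload": {
  "rows": [
    [0, 0, 0.3, 0, 0, 0],
    [0, 0, 0.3, 0, 0, 0],
    [0, 0, 0, 0, 0, 0],
    [0, 0, 0, 0, 0, 0],
    [0, 0, 0, 0, 0, 0]
  ]
}}

```text
time: 19.65
tool_pos: [549.6, 145.6, 89.3]
tcp_rot: [180.0, 0.1, 173.5]
ft_force: [-4.5, -1.8, 13.3]
finger_gap: 10.8
grip_force: 71.3
```

Force has stiffened to about 16 N net, so the foot is on the floor. I'll back off a trace and turn clockwise.

Emit:
{"api": "apply_moves", "payload": {
  "rows": [
    [0, 0, -0.3, 0, 0, 0],
    [0, 0, 0, 0, 0, 0.04],
    [0, 0, 0, 0, 0, 0.04],
    [0, 0, 0, 0, 0, 0.04],
    [0, 0, 0, 0, 0, 0.04]
  ]
}}

```text
time: 20.27
tool_pos: [550.0, 145.7, 89.6]
tcp_rot: [179.9, 0.2, 164.2]
ft_force: [-1.5, -0.5, 11.8]
finger_gap: 10.9
grip_force: 70.8
```

Emit:
{"api": "apply_moves", "payload": {
  "rows": [
    [0, 0, 0, 0, 0, 0.04],
    [0, 0, 0, 0, 0, 0.04],
    [0, 0, 0, 0, 0, 0.04],
    [0, 0, 0, 0, 0, 0.04],
    [0, 0, 0, 0, 0, 0]
  ]
}}

```text
time: 20.9
tool_pos: [550.3, 145.7, 89.8]
tcp_rot: [179.9, 0.2, 155.1]
ft_force: [-0.6, -0.1, 11.0]
finger_gap: 10.7
grip_force: 70.8
```

```bash
python3 -c "
from bench import sense;s=sense();print(s['tool_pos'],s['tcp_rot'],s['ft_force'],s['wrist_torque'])"
```

```text
[550.3402553  145.71663414  89.78110689] [179.88343248   0.18850968 155.11225178] [-0.57838109 -0.08052066 11.04426951] [-0.15461583  0.21813622 -0.07401075]
```

Emit:
{"api": "apply_moves", "payload": {
  "rows": [
    [0, 0, 0, 0, 0, 0.08],
    [0, 0, 0, 0, 0, 0.08],
    [0, 0, 0, 0, 0, 0.08],
    [0, 0, 0, 0, 0, 0.08],
    [0, 0, 0, 0, 0, 0.08]
  ]
}}

```text
time: 21.52
tool_pos: [550.6, 145.7, 89.9]
tcp_rot: [179.8, 0.2, 132.1]
ft_force: [1.1, -1.4, 10.7]
finger_gap: 11.2
grip_force: 70.8
```

Emit:
{"api": "apply_moves", "payload": {
  "rows": [
    [0, 0, 0, 0, 0, 0.08],
    [0, 0, 0, 0, 0, 0.08],
    [0, 0, 0, 0, 0, 0.08],
    [0, 0, 0, 0, 0, 0.08],
    [0, 0, 0, 0, 0, 0.08]
  ]
}}

```text
time: 22.15
tool_pos: [550.6, 145.6, 89.9]
tcp_rot: [179.8, 0.1, 109.2]
ft_force: [-0.7, -0.8, 11.3]
finger_gap: 10.6
grip_force: 70.8
```

Emit:
{"api": "apply_moves", "payload": {
  "rows": [
    [0, 0, 0, 0, 0, 0.08],
    [0, 0, 0, 0, 0, 0.08],
    [0, 0, 0, 0, 0, 0.08],
    [0, 0, 0, 0, 0, 0.04],
    [0, 0, 0, 0, 0, 0]
  ]
}}

```text
time: 22.78
tool_pos: [550.6, 145.6, 89.9]
tcp_rot: [179.7, -0.0, 93.2]
ft_force: [0.4, -0.8, 10.1]
finger_gap: 10.8
grip_force: 70.8
```

```bash
python3 -c "
from bench import sense;s=sense();print(s['tool_pos'],s['tcp_rot'],s['ft_force'],s['wrist_torque'],s['joint_pos'])"
```

```text
[550.64400066 145.61000645  89.92007182] [ 1.79740721e+02 -5.52061467e-03  9.32253622e+01] [ 0.38853422 -0.79868946 10.08681443] [-0.22357067 -0.00086615  0.04047985] [ 9.66979955e+00  8.98077582e+00  9.88345428e+01 -2.48412736e-02
  7.19264229e+01  6.45210328e+00]
```

Emit:
{"api": "apply_moves", "payload": {
  "rows": [
    [0, 0, 0, 0, 0, 0.05],
    [0, 0, 0, 0, 0, 0.05],
    [0, 0, 0, 0, 0, 0.04],
    [0, 0, -0.5, 0, 0, 0],
    [0, 0, -0.5, 0, 0, 0]
  ]
}}

```text
time: 23.4
tool_pos: [550.6, 145.6, 90.9]
tcp_rot: [179.7, -0.0, 85.2]
ft_force: [0.3, -1.1, 9.5]
finger_gap: 11.0
grip_force: 70.8
```

Emit:
{"api": "apply_moves", "payload": {
  "rows": [
    [0, 0, -0.6, 0, 0, 0],
    [0, 0, -0.6, 0, 0, 0],
    [0, 0, -0.6, 0, 0, 0],
    [0, 0, -0.6, 0, 0, 0],
    [0, 0, -0.5, 0, 0, 0]
  ]
}}

```text
time: 24.02
tool_pos: [550.5, 145.6, 93.5]
tcp_rot: [179.8, -0.0, 85.2]
ft_force: [1.2, 0.3, 9.0]
finger_gap: 10.6
grip_force: 70.4
```

Emit:
{"api": "apply_moves", "payload": {
  "rows": [
    [0, 0, -0.4, 0, 0, 0],
    [0, 0, -0.3, 0, 0, 0],
    [0, 0, -0.3, 0, 0, 0],
    [0, 0, 0, 0, 0, 0],
    [0, 0, 0, 0, 0, 0]
  ]
}}

```text
time: 24.65
tool_pos: [550.5, 145.6, 94.4]
tcp_rot: [179.8, -0.0, 85.2]
ft_force: [1.7, -1.4, 7.8]
finger_gap: 11.0
grip_force: 70.2
```

Emit:
{"api": "apply_moves", "payload": {
  "rows": [
    [0, 0, -0.3, 0, 0, 0],
    [0, 0, -0.3, 0, 0, 0],
    [0, 0, 0, 0, 0, 0],
    [0, 0, 0, 0, 0, 0],
    [0, 0, 0, 0, 0, 0]
  ]
}}

```text
time: 25.28
tool_pos: [550.3, 145.6, 94.4]
tcp_rot: [179.8, -0.0, 85.2]
ft_force: [4.9, -0.5, 4.0]
finger_gap: 11.1
grip_force: 69.7
```

Emit:
{"api": "apply_moves", "payload": {
  "rows": [
    [0, 0, -0.3, 0, 0, 0],
    [0, 0, -0.2, 0, 0, 0],
    [0, 0, 0, 0, 0, 0],
    [0, 0, 0, 0, 0, 0],
    [0, 0, 0, 0, 0, 0]
  ]
}}

```text
time: 25.9
tool_pos: [550.2, 145.6, 94.5]
tcp_rot: [179.8, -0.0, 85.2]
ft_force: [7.2, 0.6, 1.1]
finger_gap: 11.1
grip_force: 69.1
```

The cartridge stays at 94.5 while the commanded pose rises, so it's locked. I'll release it and retreat.

Emit:
{"api": "apply_moves", "payload": {
  "rows": [
    [0, 0, 0, 0, 0, 0],
    [0, 0, 0, 0, 0, 0],
    [0, 0, 0, 0, 0, 0],
    [0, 0, 0, 0, 0, 0],
    [0, 0, 0, 0, 0, 0]
  ],
  "fingers": 50
}}

```text
time: 26.52
tool_pos: [548.5, 145.6, 93.9]
tcp_rot: [-180.0, 0.0, 85.2]
ft_force: [-0.1, -0.1, 0.4]
finger_gap: 50.2
grip_force: 0.0
```

Emit:
{"api": "apply_moves", "payload": {
  "rows": [
    [0, 0, -10, 0, 0, 0],
    [0, 0, -20, 0, 0, 0],
    [0, 0, -25, 0, 0, 0],
    [0, 0, -25, 0, 0, 0],
    [0, 0, -20, 0, 0, 0]
  ]
}}

```text
time: 27.15
tool_pos: [549.4, 145.7, 197.0]
tcp_rot: [179.8, -0.0, 85.2]
ft_force: [0.5, 0.2, -0.7]
finger_gap: 49.7
grip_force: 0.0
```

Emit:
{"api": "apply_moves", "payload": {
  "rows": [
    [0, 0, 0, 0, 0, 0],
    [0, 0, 0, 0, 0, 0],
    [0, 0, 0, 0, 0, 0],
    [0, 0, 0, 0, 0, 0],
    [0, 0, 0, 0, 0, 0]
  ]
}}

```text
time: 27.78
tool_pos: [548.4, 145.5, 193.5]
tcp_rot: [-180.0, 0.0, 85.2]
ft_force: [-0.6, 0.6, -0.7]
finger_gap: 50.0
grip_force: 0.0
```

Run:
```python
from h import *
s=sense();p,d=eyes.snapshot("wrist");pose=np.r_[s["tool_pos"],s["tcp_rot"]]
f,d=eyes.snapshot("side");W=cloud("side",d)
P=W[(d>0)&(np.hypot(W[...,0]-550,W[...,1]-146)<30)&(W[...,2]>95)&(W[...,2]<150)]
print(len(P),np.percentile(P[:,2],98),cv2.minAreaRect(P[:,:2].astype(np.float32)))
cv2.imwrite("pics/w4.png",np.hstack([topdown(p,pose,(550,145.5),129,half=48),cv2.resize(f[170:320,150:300],(384,384))])[:,:,::-1])
```

```text
230 125.79258869335986 ((550.9214477539062, 147.5811004638672), (43.60077667236328, 12.97022819519043), 84.28644561767578)
```

View pics/w4.png

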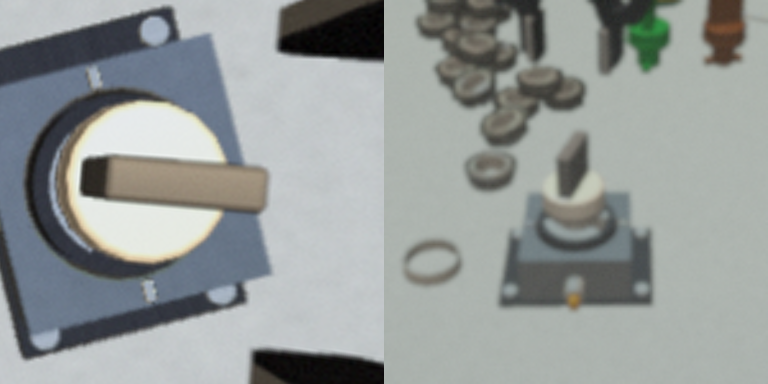

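The picture shows the cartridge upright in the ring, its fin about 70° from the rib line. The fin top is at about 126 mm, so the fin centre is at about 112 mm, and the gripper is clear.

```bash
python3 -c "
from bench import job;print(job.hand_in())"
```

```text
the job is handed in; nothing more can be done
None
```

I fitted the grease cartridge, locked it in the station, let go of it and handed the job in at about 28 s; no verdict came back. My last check put the fin centre about 112 mm up and the fin about 70° from the ribs, both within the limits.

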